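# Hold a spring clip open around the unclipped recipe card

### The arm

A 6-joint arm with a two-finger parallel gripper is mounted at the origin on the work surface. World frame = base frame: x ahead of the robot, y to its left, z up, the work surface at z = 0. Lengths are in m, angles in rad, forces in N, time in s.
With the tool pointing down it reaches from about 0.375 to 0.9 m from the base axis. Payload 3.1 kg.
Tool frame: the origin (TCP) lies between the finger pads; the fingertips stand manip.finger_overhang ahead of it and the grasp point (between the pads) lies 5 mm behind it (manip.finger_overhang is the distance from the TCP to the fingertips, in m); z points along the fingers, y is the line along which they close (so a half turn about z gives the same grasp; the last joint's range is limited). The gripper opens to 85 mm and grips with 20 to 120 N. Pads are 22 mm wide; open, the fingers measure 114 mm over their backs; the gripper's body (76 mm by 85 mm) begins 54 mm behind the grasp point. The pads swing forward as they close: fully open they stand 13 mm farther back than shut.
Start: joints at [1.133, 0.527, 1.433, -0, 1.181, -0.178], TCP at [0.161, 0.604, 0.245] pointing down, gripper open.
Joint ranges: [-3.08, 3.08], [-0.75, 2.2], [0.22, 2.44], [-1.43, 4.57], [0, 2.65], [-2.85, 2.85]. Speed limits (rad/s): [2.79, 2.79, 3.14, 3.14, 3.14, 3.14].

### API

Orientations are given as a unit quaternion [x, y, z, w].
In Python, from station import manip gives the robot as it stands.
- The arm moves only by the tool drive_tool, never from a script. Its argument "plan" is a list of rows, each a list of 7 numbers: the shift along the tool's x, y, z in m, then the turn, a rotation vector about the tool's x, y, z in degrees, then the opening, from -1 (shut) to 1 (fully open). In form: [[x, y, z, wx, wy, wz, gripper], ...]. A call has 1 to 10 rows; each row shifts and turns the commanded pose from where the row before left it, along the tool's axes as they then stand; what a row does not reach is not made up. A row lasts 1/10 s, in which the tool goes at most 50 mm and 8.59 degrees, less where a joint would pass 70% of its speed; a pose out of reach is approached as far as the arm can. A call is refused whole if a number of a shift passes 0.05 or a number of a turn 8.59, either way. A call with a gripper value outside its range is refused whole. The fingers move at their own pace and stop on an object; "newtons" is the grip in N (left out, the last holds). Time passes only in rows, so rows that do not move let the fingers close. It gives the time, the measured TCP pose, the force, the opening and the grip force at its end, in the units of the state.
- manip.sense(): the state, without advancing time (a new reading comes with each control period).
- manip.snapshot(name): name is "scene" or "top" or "wrist"; returns a dict with "image" (384x512x3 uint8, red, green, blue), "z_map" (384x512 float32, m along the optical axis (not along the pixel's ray), 0 where there is no reading), "fov_y" (degrees; the focal length in pixels is half the picture's height over the tangent of half this angle, whatever the lens; pixels are square), "cx", "cy" (the principal point, pixels), "extrinsics" (4x4, takes a point from camera to world coordinates); the wrist camera has in their place "mount" (4x4, takes a point from camera to tool coordinates, whose origin is the TCP and whose axes are the flange's). Camera axes: x right, y up, looking along -z (the intrinsics and any distortion apply to the point x, -y, -z); pixel columns grow to the right and rows downward; lengths in m; the calibration is good to about 2 mm. A picture is of the moment at which its call begins: read the wrist's pose just before it.
- manip.sign_off(): hands the job in; it is judged then, once.
The state is a dict: "t": time; "q": joint angles; "qd": joint speeds; "tau": joint torques, N m; "tcp_pos": TCP position; "tool_rot": TCP orientation; "force": force on the tool from outside, world axes, zero at the start; "ft_torque": the same for the moment, N m; "finger_gap": opening from 0.0 (shut) to 1.0 (fully open); "gripper_force": force on a finger pad.
Only numpy, scipy, OpenCV 4.12 (cv2) and the standard library are available. Lean on these libraries where they do the work, as an engineer would, in place of code of your own. Each camera call takes 0.05 s, during which the arm holds its last target. There are 200 camera calls.

### The job

One of the two recipe cards on the wooden stand already has a black clip and note on its top edge; the other still needs its clip. Squeeze the handles of the spare orange clip so that it comes off the rim of the white recipe box without dragging the box along, then lower it over the card that has no clip and hold it squeezed wide open around the middle of that card's top edge, one jaw on either side and the clip touching nothing but your gripper, so that I can slip the note in. Do not knock the card, leave the box, jars and ramekin where they are, and finish like that, still holding the clip open.

Things in the scene. Friction and masses are not known exactly. Their poses are not given: they have to be found in the camera images.
- clip: spare orange plastic spring clip, 60 g, 50 mm wide along its hinge, 87 mm tall; at the start upright, jaws down, pinched 15 mm over the box's near (-x) wall. Origin on the hinge, 38 mm above the jaw tips, 45 mm below the rim centre lines; turns with lever a. z up, y along hinge and wall, x across the jaws: lever a at -x, b at +x (box side). Throat 31 mm deep from the tips to the coil
- clip_lever (a joint): angle the clip is spread, rad: 0 pinched on the 4 mm box wall (54 mm over the outside of the rims), to 0.55 fully open against its stop (28 mm over the rims, jaw tips gape 24 mm). Squeezing the rims together spreads the jaws: about 4 N on each rim to begin, 8 N fully open; the spring shuts it when let go
- clip_rim_a (a point): centre line of the rolled rim (7 mm thick, 50 mm long along the hinge) at the top of the handle of lever a, middle of its length: squeeze here
- clip_rim_b (a point): the same on lever b: the two rims are squeezed together, a finger pad on the outside of each
- clip_jaw_a (a point): lower tip of the jaw of lever a, inner face, middle of its 50 mm width; the jaw is 3 mm thick
- clip_jaw_b (a point): lower tip of the jaw of lever b, inner face, middle of its width
- recipe_box: white open-topped recipe box, loose, about 0.8 kg, 120 (x) by 160 (y) by 90 mm high, walls 4 mm; index cards stand in its far half, lower than the rim. Origin under its centre, the wall with the orange clip on its -x side
- card_stand: wooden slotted stand, fixed, 60 (x) by 270 (y) by 25 mm high, with two white laminated recipe cards standing upright in it side by side, each 4 mm thick (x), 105 mm wide (y), top edge 155 mm above the counter, 35 mm apart. Origin under its centre, y along the cards
- card_left_top (a point): middle of the top edge of the left card (+y one, blue picture); axes as the stand's: x through the card's thickness, y along the edge, z up
- card_right_top (a point): middle of the top edge of the right card (-y one, red-brown picture); axes as the stand's
- fitted_clip_edge (a point): where the black clip already fitted (same shape as the orange one, fixed, with a yellow note) sits: the point of the card's top edge between its jaws, within 15 mm of the middle of the edge of one of the two cards. It reaches 72 mm above the card's top
- spice_jar: small amber jar with black cap, 42 mm across, 65 mm high, standing before (robot side of) the card without clip, 85 mm from it; origin under its centre. Stays put
- ramekin: white ramekin, 70 mm across, 42 mm high; origin under its centre. Stays put
- pepper_jar: glass jar with steel cap, 48 mm across, 95 mm high; origin under its centre. Stays put

How it is judged:
By the outcome, as a careful person would: the job done as asked, in the order asked, and still so for the second after the job is handed in, while the arm keeps its last pose, push and grip.
It also fails if it takes over 42 s, if anything falls off the work surface, if the arm or the gripper's body presses on something with over 40 N, if the wrist force passes 120 N, or if a joint passes its speed limit or range.

## Working session

There is one attempt and no reset: what is moved stays moved. The work goes in short steps, Python scripts to look and compute and a tool call to move; the robot and the scene stay as the last step left them, time stands still between calls to the robot, and variables do not carry over. Pictures are saved under pics/ and viewed, at most 12 in all, crops included, and the job is handed in when it is done.

Besides the shell and the picture viewer there is one more tool, called after "Emit:" as name([rows], argument=value, ...), one row to a line, values as JSON. drive_tool: Moves the arm, as the interface text tells. Its arguments: {"type":"object","properties":{"plan":{"type":"array"},"newtons":{"type":"number"}},"required":["plan"]}

```bash
mkdir -p pics; cat > h.py <<'E'
import numpy as np, cv2
from station import manip
def snap(n,save=None):
    s=manip.sense(); d=manip.snapshot(n)
    if save: cv2.imwrite('pics/'+save+'.png',d['image'][:,:,::-1])
    d['s']=s; return d
def T(d):
    if 'extrinsics' in d: return np.array(d['extrinsics'])
    from scipy.spatial.transform import Rotation as R
    M=np.eye(4); M[:3,:3]=R.from_quat(d['s']['tool_rot']).as_matrix(); M[:3,3]=d['s']['tcp_pos']
    return M@np.array(d['mount'])
def world(d):
    z=d['z_map']; h,w=z.shape; f=h/2/np.tan(np.radians(d['fov_y'])/2)
    v,u=np.mgrid[:h,:w]
    P=np.stack([(u-d['cx'])/f*z,-(v-d['cy'])/f*z,-z],-1)
    M=T(d); W=P@M[:3,:3].T+M[:3,3]; W[z==0]=np.nan; return W
E
python3 - <<'E'
from h import *
print(manip.sense(), manip.finger_overhang)
a=snap('scene','s1'); b=snap('top','t1')
print({k:(v if k not in('image','z_map') else 0) for k,v in a.items() if k!='s'})
print({k:(v if k not in('image','z_map') else 0) for k,v in b.items() if k!='s'})
np.savez('a.npz',s=world(a),t=world(b),si=a['image'],ti=b['image'])
E
```

```text
{'t': 0.0, 'q': array([ 1.13250642e+00,  5.28456142e-01,  1.43393425e+00, -3.36684566e-06,
        1.18140604e+00, -1.78515828e-01]), 'qd': array([-0.00167973, -0.00027334, -0.00138406, -0.00087921,  0.00027572,
       -0.00136461]), 'tau': array([ 7.06136434e-04, -4.42348552e+01, -1.78029513e+01, -1.44433234e-04,
        8.16642714e-03, -8.45689129e-06]), 'tcp_pos': array([0.16021696, 0.60338647, 0.24432959]), 'tool_rot': array([ 1.29521419e-01,  9.91576012e-01, -1.05037596e-03, -3.32981746e-04]), 'force': array([-0.02068743,  0.29456756,  0.30095042]), 'ft_torque': array([ 0.00348089, -0.04553921,  0.04283032]), 'gripper_force': 0.0, 'finger_gap': 0.99812562911441} 0.014
{'image': 0, 'z_map': 0, 'fov_y': 45.11279439129231, 'cx': 262.07873846510984, 'cy': 186.37469127315293, 'extrinsics': array([[ 0.81651207, -0.44004574,  0.37372155,  0.9802831 ],
       [ 0.57725321,  0.6327178 , -0.51618497, -0.56784164],
       [-0.00931528,  0.63720322,  0.77063953,  0.9437551 ],
       [ 0.        ,  0.        ,  0.        ,  1.        ]])}
{'image': 0, 'z_map': 0, 'fov_y': 49.5877010762226, 'cx': 255.16861888940724, 'cy': 189.700169227913, 'extrinsics': array([[ 0.01584195,  0.98248388, -0.18567299,  0.41040855],
       [-0.99954212,  0.01077349, -0.02827506, -0.04103704],
       [-0.02577945,  0.18603591,  0.98220469,  1.02650789],
       [ 0.        ,  0.        ,  0.        ,  1.        ]])}
```

View pics/s1.png

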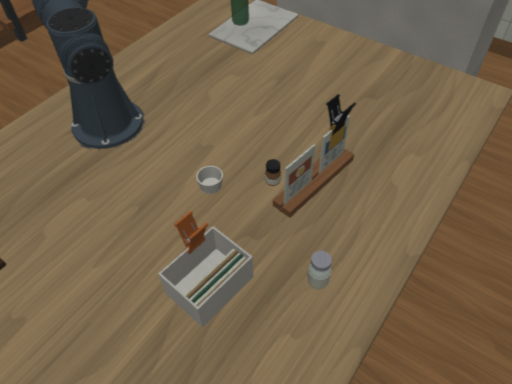

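View pics/t1.png

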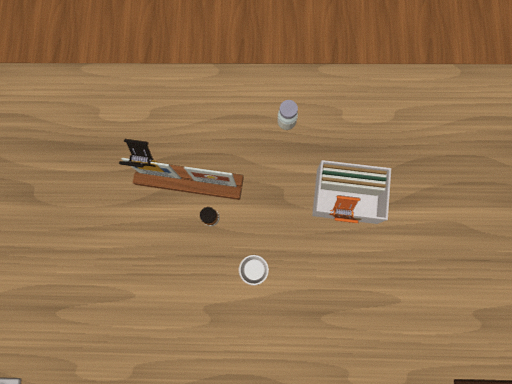

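The black clip is on the left (+y) card (top ~138,153). The right card's top edge is free at about (210,172). The orange clip is at about (345,208), on the box's near wall.

```bash
python3 - <<'E'
from h import *
d=np.load('a.npz')
for n in 'st':
    W=d[n]; I=d[n+'i']; hsv=cv2.cvtColor(I,cv2.COLOR_RGB2HSV); print(n)
    Z=W[...,2]
    # orange clip
    m=(hsv[...,1]>190)&(hsv[...,2]>120)&(hsv[...,0]<14)&(Z>.06)
    P=W[m]; P=P[(P[:,1]<-.1)]; print('orange',len(P),P.min(0),P.max(0))
    for lo,hi in((.085,.1),(.1,.112),(.112,.122),(.122,.145),(.145,.18)):
        q=P[(P[:,2]>lo)&(P[:,2]<hi)]
        if len(q): print(lo,len(q),np.round([q.min(0),np.median(q,0),q.max(0)],4).tolist())
    # box rim
    m=(Z>.083)&(Z<.096)&(hsv[...,1]<60)&(W[...,1]<-.1)&(W[...,0]>.3); q=W[m][:,:2].astype(np.float32)
    r=cv2.minAreaRect(q); print('box',len(q),r, cv2.boxPoints(r).round(4).tolist())
    # card tops
    m=(Z>.149)&(Z<.162)&(hsv[...,1]<80)&(hsv[...,2]>120)&(W[...,1]>-.1)&(W[...,0]<.8)&(W[...,0]>.4);q=W[m]
    print('cards',len(q),np.round(q[np.argsort(q[:,1])][::max(1,len(q)//25)],4).tolist())
    # stand: reddish z~.025
    m=(Z>.021)&(Z<.029)&(W[...,0]>.4)&(W[...,0]<.75)&(W[...,1]>-.1)&(W[...,1]<.4)&(hsv[...,1]>120);q=W[m][:,:2].astype(np.float32)
    r=cv2.minAreaRect(q);print('stand',len(q),r)
    for nm,(lo,hi) in {'spice':(.06,.07),'ram':(.037,.046),'pep':(.09,.1)}.items():
        m=(Z>lo)&(Z<hi)
        k,l,st,c=cv2.connectedComponentsWithStats(m.astype(np.uint8))
        print(nm,[(np.round(np.nanmean(W[l==i],0),3).tolist(),int(st[i,4])) for i in range(1,k) if st[i,4]>40])
E
```

```text
sTraceback (most recent call last):
  File "<stdin>", line 8, in <module>
    return umr_minimum(a, axis, None, out, keepdims, initial, where)
ValueError: zero-size array to reduction operation minimum which has no identity
```

```bash
python3 - <<'E'
import cv2,numpy as np
s=cv2.imread('pics/s1.png');t=cv2.imread('pics/t1.png')
a=cv2.resize(s[90:330,150:370],None,fx=2.5,fy=2.5,interpolation=2)[:600,:]
cv2.imwrite('pics/c1.png',a)
E
```

```text
(no output)
```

View pics/c1.png

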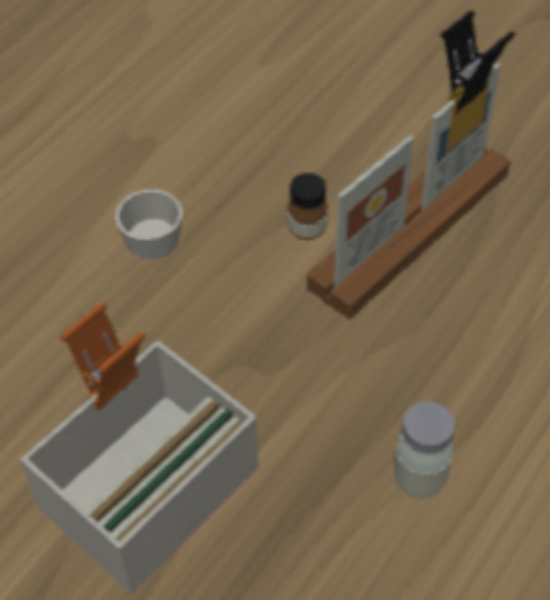

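The crop confirms it: the right card (380,200) has no clip, and the black clip and yellow note are on the left card. The orange clip's rims are at about (85,322) and (120,355).

```bash
cat > m.py <<'E'
from h import *
d=np.load('a.npz')
for n in 'st':
    W=d[n]; I=d[n+'i']; hsv=cv2.cvtColor(I,cv2.COLOR_RGB2HSV); print(n)
    Z=W[...,2]
    m=(hsv[...,1]>190)&(hsv[...,0]<12)&(W[...,1]<-.1)&(Z>.05)&(W[...,0]<.7)
    P=W[m]; print('orange',len(P))
    for lo,hi in((.085,.1),(.1,.112),(.112,.122),(.122,.145),(.145,.155),(.155,.18)):
        q=P[(P[:,2]>lo)&(P[:,2]<hi)]
        if len(q): print(lo,len(q),np.round([q.min(0),np.median(q,0),q.max(0)],4).tolist())
    m=(Z>.083)&(Z<.096)&(hsv[...,1]<70)&(W[...,1]<-.1)&(W[...,0]>.3)&(W[...,0]<.62); q=W[m][:,:2].astype(np.float32)
    r=cv2.minAreaRect(q); print('box',len(q),r)
    m=(Z>.149)&(Z<.162)&(hsv[...,1]<80)&(W[...,1]>-.1)&(W[...,0]<.8)&(W[...,0]>.4);q=W[m]
    q=q[np.argsort(q[:,1])];print('cards',len(q),np.round(q[::max(1,len(q)//25)],3).tolist())
    m=(Z>.021)&(Z<.029)&(W[...,0]>.4)&(W[...,0]<.75)&(W[...,1]>-.1)&(W[...,1]<.4)&(hsv[...,1]>120);q=W[m][:,:2].astype(np.float32)
    if len(q): print('stand',len(q),cv2.minAreaRect(q))
    for nm,(lo,hi) in {'spice':(.06,.07),'ram':(.037,.046),'pep':(.09,.1)}.items():
        k,l,st,c=cv2.connectedComponentsWithStats(((Z>lo)&(Z<hi)).astype(np.uint8))
        print(nm,[(np.round(np.nanmean(W[l==i],0),3).tolist(),int(st[i,4])) for i in range(1,k) if st[i,4]>40])
print(np.round(d['t'][190:240:3,345],3).tolist())
E
python3 m.py
```

```text
s
orange 0
box 352 ((0.5790137052536011, -0.23641566932201385), (0.16191911697387695, 0.09735583513975143), 84.34432983398438)
cards 159 [[0.611, 0.036, 0.152], [0.613, 0.041, 0.155], [0.615, 0.047, 0.151], [0.612, 0.052, 0.155], [0.613, 0.058, 0.154], [0.614, 0.066, 0.153], [0.618, 0.073, 0.15], [0.618, 0.078, 0.149], [0.619, 0.085, 0.154], [0.618, 0.09, 0.152], [0.62, 0.096, 0.155], [0.619, 0.101, 0.153], [0.62, 0.109, 0.154], [0.621, 0.116, 0.153], [0.624, 0.12, 0.151], [0.624, 0.129, 0.156], [0.625, 0.136, 0.158], [0.63, 0.175, 0.153], [0.634, 0.184, 0.151], [0.63, 0.189, 0.155], [0.635, 0.197, 0.152], [0.633, 0.205, 0.151], [0.642, 0.214, 0.155], [0.644, 0.227, 0.15], [0.644, 0.235, 0.15], [0.644, 0.261, 0.151], [0.645, 0.275, 0.151]]
stand 940 ((0.6055088639259338, 0.15955469012260437), (0.27173274755477905, 0.11064650863409042), 81.01930236816406)
spice [([0.672, 1.126, 0.065], 139), ([0.064, -0.004, 0.065], 125), ([0.018, -0.062, 0.065], 54), ([0.638, 0.225, 0.065], 56), ([0.534, 0.097, 0.064], 133), ([0.62, 0.088, 0.065], 69), ([0.545, -0.217, 0.065], 180), ([0.631, -0.269, 
[... 1814 characters left out ...]
3, 0.27, 0.153], [0.64, 0.276, 0.154]]
stand 1348 ((0.6260384321212769, 0.15589775145053864), (0.2690880298614502, 0.060278795659542084), 82.26608276367188)
spice [([0.77, -0.087, 0.066], 58), ([0.532, 0.097, 0.065], 205)]
ram [([0.407, -0.011, 0.041], 176)]
pep [([0.784, -0.09, 0.094], 251)]
[[0.601, -0.231, 0.025], [0.598, -0.235, 0.004], [0.562, -0.205, 0.163], [0.558, -0.207, 0.153], [0.553, -0.209, 0.14], [0.549, -0.211, 0.127], [0.544, -0.214, 0.113], [0.537, -0.213, 0.114], [0.531, -0.213, 0.115], [0.521, -0.209, 0.136], [0.512, -0.204, 0.163], [0.523, -0.234, 0.002], [0.516, -0.234, -0.0], [0.509, -0.234, -0.0], [0.501, -0.233, 0.001], [0.494, -0.233, 0.001], [0.487, -0.233, -0.001]]
```

```bash
cat > m2.py <<'E'
from h import *
d=np.load('a.npz')
for n in 'st':
    W=d[n]; I=d[n+'i']; hsv=cv2.cvtColor(I,cv2.COLOR_RGB2HSV); Z=W[...,2]
    m=(Z>.084)&(Z<.096)&(hsv[...,1]<70)&(W[...,1]<-.13)&(W[...,0]>.45)&(W[...,0]<.72); q=W[m][:,:2].astype(np.float32)
    print(n,'box',cv2.minAreaRect(q))
    for lo,hi in((.03,.14),(.17,.21)):
        m=(Z>.149)&(Z<.162)&(hsv[...,1]<80)&(W[...,1]>lo)&(W[...,1]<hi)&(W[...,0]<.7)&(W[...,0]>.55);q=W[m]
        p=np.polyfit(q[:,1],q[:,0],1);print('card',p,q[:,1].min(),q[:,1].max(),q.mean(0))
W=d['t'];I=d['ti'];hsv=cv2.cvtColor(I,cv2.COLOR_RGB2HSV)
P=W[(hsv[...,1]>190)&(hsv[...,0]<12)&(W[...,1]<-.1)&(W[...,2]>.156)&(W[...,0]<.7)]
for q in (P[P[:,0]<.535],P[P[:,0]>.535]): print(len(q),q.min(0),q.max(0),q.mean(0),np.polyfit(q[:,1],q[:,0],1))
E
python3 m2.py
```

```text
s box ((0.5921826362609863, -0.23827672004699707), (0.16210906207561493, 0.1227341741323471), 83.59586334228516)
card [0.13772207 0.60677273] 0.03610705478589771 0.1380731845033486 [0.61868399 0.08648764 0.15298354]
card [0.18995095 0.59676538] 0.17357799853519484 0.20737394942540377 [0.63306443 0.19109698 0.15319017]
t box ((0.5916533470153809, -0.23950405418872833), (0.1611342579126358, 0.12086518853902817), 83.68975830078125)
card [0.13433656 0.60492636] 0.03489088578739412 0.13779858176273838 [0.61653811 0.08643777 0.15447863]
card [0.13987339 0.60366462] 0.17322971411949067 0.20857401476977772 [0.63016991 0.18949486 0.15429187]
60 [ 0.50808407 -0.22873259  0.15722294] [ 0.51829497 -0.18359836  0.16447892] [ 0.51273677 -0.20485143  0.16091313] [0.12593545 0.53853483]
45 [ 0.55456349 -0.23460138  0.15708094] [ 0.5628117  -0.1886431   0.16451909] [ 0.55873836 -0.20968761  0.16014946] [0.10898937 0.58159208]
```

Emit:
drive_tool([
  [0,0,-0.006,0,0,8.1,1],
  [0,0,-0.006,0,0,8.1,1],
  [0,0,-0.006,0,0,8.1,1],
  [0,0,-0.006,0,0,8.1,1],
  [0,0,-0.006,0,0,8.1,1],
  [0,0,-0.006,0,0,8.1,1],
  [0,0,-0.006,0,0,8.1,1],
  [0,0,-0.006,0,0,8.1,1],
  [0,0,-0.006,0,0,8.1,1],
  [0,0,-0.006,0,0,8.1,1],
])

```text
t: 1.1
tcp_pos: [0.1604, 0.6036, 0.3049]
tool_rot: [0.744, 0.668, -0.001, 0.0]
force: [-0.5, -0.8, 0.1]
finger_gap: 0.998
gripper_force: 0.0
```

Emit:
drive_tool([
  [-0.038,0.023,0,0,0,0,1],
  [-0.038,0.023,0,0,0,0,1],
  [-0.038,0.023,0,0,0,0,1],
  [-0.038,0.023,0,0,0,0,1],
  [-0.038,0.023,0,0,0,0,1],
  [-0.038,0.023,0,0,0,0,1],
  [-0.038,0.023,0,0,0,0,1],
  [-0.038,0.023,0,0,0,0,1],
  [-0.038,0.023,0,0,0,0,1],
  [-0.038,0.023,0,0,0,0,1],
])

```text
t: 2.1
tcp_pos: [0.3505, 0.2007, 0.3052]
tool_rot: [0.742, 0.67, -0.0, -0.0]
force: [0.6, 0.3, -0.2]
finger_gap: 1.002
gripper_force: 0.0
```

Emit:
drive_tool([
  [-0.038,0.023,0,0,0,0,1],
  [-0.038,0.023,0,0,0,0,1],
  [-0.038,0.023,0,0,0,0,1],
  [-0.038,0.023,0,0,0,0,1],
  [-0.038,0.023,0,0,0,0,1],
  [-0.038,0.023,0,0,0,0,1],
  [-0.038,0.023,0,0,0,0,1],
  [-0.038,0.023,0,0,0,0,1],
  [-0.038,0.023,0,0,0,0,1],
  [0,0,0,0,0,0,1],
])

```text
t: 3.1
tcp_pos: [0.5237, -0.1644, 0.3048]
tool_rot: [0.744, 0.668, -0.0, 0.002]
force: [0.1, 0.4, 0.1]
finger_gap: 1.003
gripper_force: 0.0
```

```bash
python3 - <<'E'
from h import *
d=snap('wrist','w1'); W=world(d); I=d['image'];hsv=cv2.cvtColor(I,cv2.COLOR_RGB2HSV)
print(d['s']['tcp_pos'],d['s']['tool_rot'],np.round(d['mount'],3).tolist(),d['fov_y'])
m=(hsv[...,1]>190)&(hsv[...,0]<12)&(W[...,2]>.155)&(W[...,2]<.17)
P=W[m];
for q in (P[P[:,0]<.536],P[P[:,0]>.536]):
    if len(q): print(len(q),q.min(0),q.max(0),q.mean(0),np.polyfit(q[:,1],q[:,0],1))
E
```

```text
[ 0.52366645 -0.16442106  0.30483471] [ 7.44075536e-01  6.68092619e-01 -7.47843304e-05  1.96047424e-03] [[0.0, 0.945, 0.328, 0.087], [1.0, -0.0, -0.001, -0.0], [-0.0, 0.328, -0.945, -0.128], [0.0, 0.0, 0.0, 1.0]] 67.25781571677365
3 [ 0.50849485 -0.2264126   0.15617551] [ 0.51743976 -0.18057653  0.15999799] [ 0.51357757 -0.19728367  0.15869652] [0.16882516 0.54688401]
10 [ 0.5594071  -0.22669888  0.15830764] [ 0.56325627 -0.18613128  0.16157586] [ 0.56108655 -0.20908374  0.16019678] [0.1013862  0.58228476]
```

View pics/w1.png

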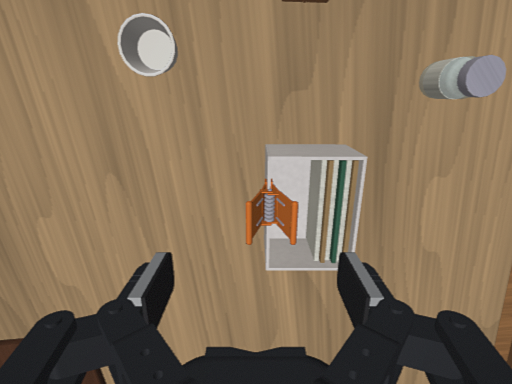

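The wrist view shows the clip's rims at columns ~249 and ~295 (rows 200–244), on the near wall. The fingers are at columns ~165 and ~350. I'll measure the rims more closely from depth.

```bash
cat > rim.py <<'E'
from h import *
from scipy.spatial.transform import Rotation as R
d=snap('wrist'); W=world(d); I=d['image'];hsv=cv2.cvtColor(I,cv2.COLOR_RGB2HSV)
s=d['s'];M=R.from_quat(s['tool_rot']).as_matrix();print(s['tcp_pos'])
m=(hsv[...,1]>130)&(hsv[...,0]<14)&(W[...,2]>.1535)&(W[...,2]<.168)&(abs(W[...,0]-.536)<.04)&(abs(W[...,1]+.207)<.04)
P=W[m];L=(P-s['tcp_pos'])@M;c=[]
for k in (P[:,0]<.536,P[:,0]>.536):
    q=P[k];l=L[k];print(len(q),np.round([np.percentile(q,1,0),np.percentile(q,99,0)],4).tolist(),'slope',np.polyfit(q[:,1],q[:,0],1)[0])
    a,b=np.percentile(l,2,0),np.percentile(l,98,0);print(' tool',np.round([a,b,(a+b)/2],4).tolist(),'tilt',np.polyfit(l[:,0],l[:,1],1)[0]);c.append((a+b)/2)
print('centre in tool',np.mean(c,0),'outer span')
E
python3 rim.py
```

```text
[ 0.52185059 -0.16141434  0.30449047]
262 [[0.5084, -0.2273, 0.1565], [0.518, -0.1802, 0.1614]] slope 0.10529072098919143
 tool [[-0.0663, -0.0067, 0.1431], [-0.0196, -0.0014, 0.1471], [-0.043, -0.004, 0.1451]] tilt 0.0003808882130828431
233 [[0.5548, -0.2319, 0.1571], [0.5634, -0.186, 0.1618]] slope 0.10749098892349832
 tool [[-0.0661, 0.0396, 0.1429], [-0.0204, 0.0447, 0.1471], [-0.0433, 0.0421, 0.145]] tilt 0.0022423482984860904
centre in tool [-0.04311312  0.01904199  0.14506232] outer span
```

Emit:
drive_tool([
  [-0.0215,0.0095,0.02,0,0,0,1],
  [-0.0215,0.0095,0.03,0,0,0,1],
  [0,0,0.03,0,0,0,1],
  [0,0,0.015,0,0,0,1],
  [0,0,0,0,0,0,1],
  [0,0,0,0,0,0,1],
])

```text
t: 3.8
tcp_pos: [0.5354, -0.2024, 0.2106]
tool_rot: [0.742, 0.67, -0.0, -0.0]
force: [0.6, 0.3, 0.2]
finger_gap: 1.001
gripper_force: 0.0
```

```bash
python3 rim.py; python3 -c "
from h import *
snap('wrist','w2')"
```

```text
[ 0.53540338 -0.20239561  0.21061803]
639 [[0.5082, -0.2274, 0.1566], [0.5183, -0.1802, 0.1615]] slope 0.10926173674048553
 tool [[-0.0264, -0.0253, 0.0494], [0.0195, -0.0187, 0.0537], [-0.0035, -0.022, 0.0516]] tilt 0.009588965127327681
563 [[0.5547, -0.2321, 0.157], [0.5637, -0.1855, 0.1616]] slope 0.10642759590567843
 tool [[-0.0266, 0.0215, 0.0492], [0.019, 0.0271, 0.0533], [-0.0038, 0.0243, 0.0513]] tilt 0.006314246552660094
centre in tool [-0.00362863  0.00112945  0.05140476] outer span
```

View pics/w2.png

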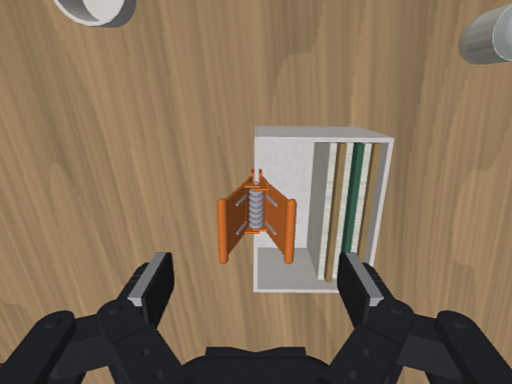

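The rims straddle column 257, midway between the fingers. I'll descend with the last 4 mm / 1 mm correction.

Emit:
drive_tool([
  [-0.002,0.0005,0.02,0,0,0,1],
  [-0.002,0.0005,0.02,0,0,0,1],
  [0,0,0.0225,0,0,0,1],
  [0,0,0,0,0,0,0.7],
  [0,0,0,0,0,0,0.5],
  [0,0,0,0,0,0,0.5],
], newtons=20)

```text
t: 4.5
tcp_pos: [0.5373, -0.2082, 0.1495]
tool_rot: [0.742, 0.67, 0.0, 0.002]
force: [0.5, -0.8, 1.1]
finger_gap: 0.752
gripper_force: 0.0
```

```bash
python3 rim.py; python3 -c "
from h import *
snap('wrist','w3')"
```

```text
[ 0.53727771 -0.20822882  0.14953331]
1244 [[0.5082, -0.2268, 0.1564], [0.5181, -0.1803, 0.1614]] slope 0.10772703002903086
 tool [[-0.0204, -0.0278, -0.0117], [0.0253, -0.0212, -0.0077], [0.0025, -0.0245, -0.0097]] tilt 0.006816875833442301
1153 [[0.5544, -0.2318, 0.1565], [0.5638, -0.1853, 0.1614]] slope 0.1098758064036777
 tool [[-0.0208, 0.0188, -0.0117], [0.0248, 0.0247, -0.0074], [0.002, 0.0218, -0.0095]] tilt 0.008607229770971522
centre in tool [ 0.00222689 -0.00135399 -0.00962236] outer span
```

View pics/w3.png

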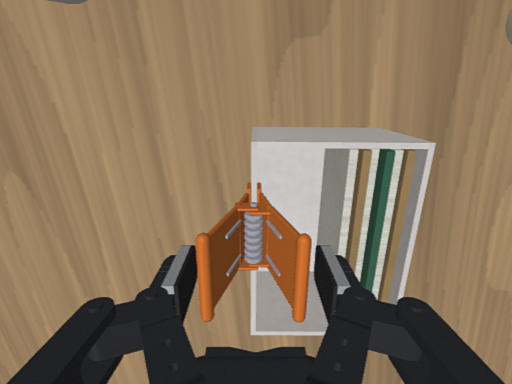

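Emit:
drive_tool([
  [0.002,-0.0013,0,0,0,0,0.4],
  [0,0,0,0,0,0,0.35],
  [0,0,0,0,0,0,0.3],
  [0,0,0,0,0,0,0.3],
], newtons=20)

```text
t: 5.0
tcp_pos: [0.5356, -0.2058, 0.1481]
tool_rot: [0.742, 0.67, 0.0, 0.0]
force: [0.7, 0.3, 0.6]
finger_gap: 0.652
gripper_force: 0.4
```

```bash
python3 rim.py
```

```text
[ 0.53557034 -0.20576695  0.14807151]
1243 [[0.5079, -0.2267, 0.1564], [0.5181, -0.1802, 0.1614]] slope 0.10947631873044394
 tool [[-0.0227, -0.0261, -0.0132], [0.023, -0.0194, -0.0088], [0.0002, -0.0228, -0.011]] tilt 0.008281674730890221
1211 [[0.5541, -0.2317, 0.1567], [0.564, -0.1854, 0.1615]] slope 0.11230192621142361
 tool [[-0.0231, 0.0206, -0.0132], [0.0226, 0.0271, -0.0089], [-0.0003, 0.0238, -0.0111]] tilt 0.010988923617593831
centre in tool [-5.20571026e-05  5.45923046e-04 -1.10321810e-02] outer span
```

Emit:
drive_tool([
  [0,0.0004,0,0,0,0,0.2],
  [0,0,0,0,0,0,0.1],
  [0,0,-0.001,0,0,0,0.0],
  [0,0,-0.001,0,0,0,-0.1],
  [0,0,-0.001,0,0,0,-0.2],
  [0,0,-0.001,0,0,0,-0.3],
  [0,0,-0.001,0,0,0,-0.4],
  [0,0,-0.001,0,0,0,-0.6],
  [0,0,-0.001,0,0,0,-1],
  [0,0,-0.001,0,0,0,-1],
], newtons=20)

```text
t: 6.05
tcp_pos: [0.5355, -0.2057, 0.1559]
tool_rot: [0.742, 0.67, -0.0, -0.0]
force: [0.7, 0.3, -1.1]
finger_gap: 0.308
gripper_force: 19.9
```

Emit:
drive_tool([
  [0,0,0,0,0,0,-1],
  [0,0,0,0,0,0,-1],
], newtons=25)

```text
t: 6.25
tcp_pos: [0.5356, -0.2057, 0.1559]
tool_rot: [0.742, 0.67, 0.0, 0.0]
force: [-0.6, 0.3, -0.3]
finger_gap: 0.308
gripper_force: 25.7
```

```bash
python3 rim.py;python3 -c "
from h import *
snap('wrist','w4')"
```

```text
[ 0.53557179 -0.20569792  0.15585237]
1160 [[0.5204, -0.2281, 0.1593], [0.5304, -0.1813, 0.1659]] slope 0.11002953730938923
 tool [[-0.0227, -0.0133, -0.009], [0.0232, -0.007, -0.0044], [0.0002, -0.0102, -0.0067]] tilt 0.008894347705367624
1093 [[0.5406, -0.2302, 0.1605], [0.5502, -0.1836, 0.165]] slope 0.10809839675073052
 tool [[-0.0227, 0.0068, -0.0089], [0.0229, 0.0129, -0.005], [0.0001, 0.0099, -0.0069]] tilt 0.006717247709005183
centre in tool [ 0.00014844 -0.00015586 -0.00681071] outer span
```

View pics/w4.png

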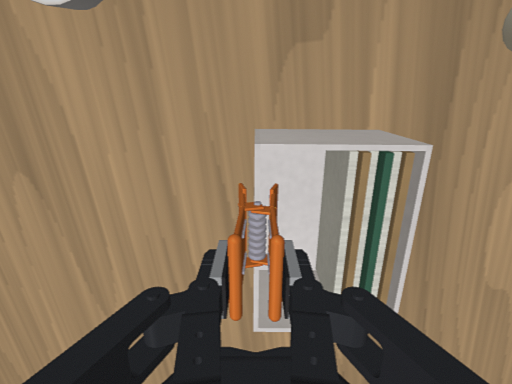

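The clip is fully open and symmetric about the wall (rims at columns 235 and 277, wall at about 256). Next I lift straight up.

Emit:
drive_tool([
  [0,0,-0.004,0,0,0,-1],
  [0,0,-0.008,0,0,0,-1],
  [0,0,-0.012,0,0,0,-1],
  [0,0,-0.018,0,0,0,-1],
  [0,0,-0.018,0,0,0,-1],
  [0,0,-0.018,0,0,0,-1],
  [0,0,-0.018,0,0,0,-1],
  [0,0,-0.018,0,0,0,-1],
  [0,0,-0.012,0,0,0,-1],
  [0,0,-0.004,0,0,0,-1],
], newtons=25)

```text
t: 7.35
tcp_pos: [0.5363, -0.2061, 0.2881]
tool_rot: [0.742, 0.67, 0.001, 0.002]
force: [-0.1, -0.4, -0.1]
finger_gap: 0.306
gripper_force: 25.7
```

```bash
python3 - <<'E'
from h import *
from scipy.spatial.transform import Rotation as R
d=snap('wrist','w5'); W=world(d); I=d['image'];hsv=cv2.cvtColor(I,cv2.COLOR_RGB2HSV)
s=d['s'];M=R.from_quat(s['tool_rot']).as_matrix();print(s['tcp_pos'],s['tool_rot'],s['finger_gap'])
L=(W-s['tcp_pos'])@M
m=(hsv[...,1]>130)&(hsv[...,0]<14)&(abs(L[...,0])<.05)&(abs(L[...,1])<.04)&(L[...,2]<.1)
l=L[m]
for lo,hi in((-.02,.005),(.005,.03),(.03,.05),(.05,.065),(.065,.1)):
    q=l[(l[:,2]>lo)&(l[:,2]<hi)]
    if len(q): print(lo,len(q),np.round([np.percentile(q,1,0),np.percentile(q,99,0)],4).tolist())
b=snap('top','t2');W=world(b);hsv=cv2.cvtColor(b['image'],cv2.COLOR_RGB2HSV);Z=W[...,2]
m=(Z>.084)&(Z<.096)&(hsv[...,1]<70)&(W[...,1]<-.13)&(W[...,0]>.45)&(W[...,0]<.72);print('box',cv2.minAreaRect(W[m][:,:2].astype(np.float32)))
E
```

```text
[ 0.53626664 -0.20610033  0.28809437] [7.42449032e-01 6.69899709e-01 5.35668895e-04 1.87836420e-03] 0.3061039308750632
-0.02 2306 [[-0.0236, -0.0133, -0.01], [0.0234, 0.013, 0.0025]]
0.005 292 [[-0.0063, -0.0107, 0.0052], [0.0211, 0.0112, 0.0296]]
0.03 562 [[-0.0224, -0.0105, 0.0309], [0.0208, 0.012, 0.0494]]
0.05 86 [[-0.0129, -0.0101, 0.0501], [0.0238, 0.0138, 0.065]]
0.065 202 [[-0.0235, -0.0127, 0.0652], [0.0237, 0.0154, 0.0794]]
box ((0.5916898250579834, -0.2394094318151474), (0.1607038974761963, 0.12041433155536652), 83.71751403808594)
```

View pics/w5.png

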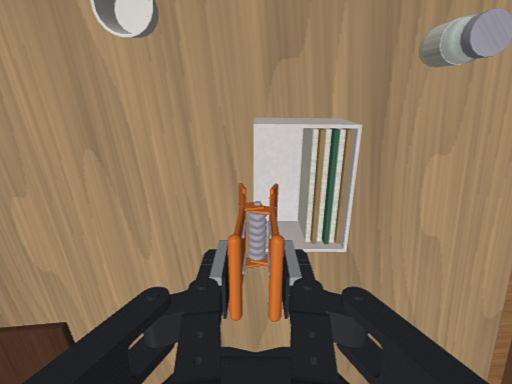

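The clip is held symmetrically and the box hasn't moved. Next is the transfer over the right card.

Emit:
drive_tool([
  [0.02,0.004,0,0,0,0.4,-1],
  [0.036,0.006,0,0,0,0.3,-1],
  [0.036,0.006,0,0,0,0.3,-1],
  [0.036,0.006,0,0,0,0.3,-1],
  [0.036,0.006,0,0,0,0.3,-1],
  [0.036,0.006,0,0,0,0.2,-1],
  [0.036,0.006,0,0,0,0,-1],
  [0.036,0.006,0,0,0,0,-1],
  [0.02,0.003,0,0,0,0,-1],
  [0.005,0.001,0,0,0,0,-1],
])

```text
t: 8.45
tcp_pos: [0.6214, 0.0853, 0.2844]
tool_rot: [0.752, 0.659, -0.001, -0.001]
force: [0.8, -0.1, -0.6]
finger_gap: 0.307
gripper_force: 25.7
```

Emit:
drive_tool([
  [0,0,0,0,0,0,-1],
  [0,0,0,0,0,0,-1],
  [0,0,0,0,0,0,-1],
])

```text
t: 8.75
tcp_pos: [0.6215, 0.0815, 0.2856]
tool_rot: [0.753, 0.658, -0.0, -0.0]
force: [-0.4, 1.0, -0.4]
finger_gap: 0.302
gripper_force: 25.7
```

```bash
cat > card.py <<'E'
from h import *
import sys
from scipy.spatial.transform import Rotation as R
d=snap('wrist',sys.argv[1]); W=world(d); I=d['image'];hsv=cv2.cvtColor(I,cv2.COLOR_RGB2HSV)
s=d['s'];M=R.from_quat(s['tool_rot']).as_matrix();print(s['tcp_pos'],s['tool_rot'],s['finger_gap'],s['force'])
L=(W-s['tcp_pos'])@M; Z=W[...,2]
m=(hsv[...,1]>130)&(hsv[...,0]<14)&(abs(L[...,0])<.05)&(abs(L[...,1])<.03)&(L[...,2]<.1)&(L[...,2]>-.03)&(Z>.1)
for lo,hi in((-.02,.005),(.06,.075),(.075,.1)):
    q=L[m&(L[...,2]>lo)&(L[...,2]<hi)]
    if len(q): print('clip',lo,len(q),np.round([np.percentile(q,1,0),np.percentile(q,99,0)],4).tolist())
m=(Z>.152)&(Z<.159)&(hsv[...,1]<70)&(W[...,1]>.02)&(W[...,1]<.15)&(abs(W[...,0]-.617)<.02)
q=W[m];l=L[m]
print('card',len(q),np.round([np.percentile(q,1,0),np.percentile(q,99,0)],4).tolist());print(np.round([np.percentile(l,1,0),np.percentile(l,99,0),l.mean(0)],4).tolist(),'tilt',np.polyfit(l[:,0],l[:,1],1),'wslope',np.polyfit(q[:,1],q[:,0],1))
E
python3 card.py w6
```

```text
[0.62146634 0.08146189 0.28558762] [ 7.53451984e-01  6.57502791e-01 -4.14267483e-04 -1.25562301e-04] 0.30215031627560224 [-0.38607805  1.04672082 -0.41691456]
clip -0.02 2288 [[-0.0234, -0.0134, -0.0097], [0.0233, 0.0129, 0.0025]]
clip 0.06 218 [[-0.024, -0.0116, 0.0605], [0.0237, 0.0155, 0.0749]]
clip 0.075 53 [[0.0007, -0.0127, 0.0752], [0.0238, 0.0163, 0.0799]]
card 354 [[0.6086, 0.0422, 0.1528], [0.6252, 0.1415, 0.1556]]
[[-0.0406, -0.0076, 0.13], [0.06, -0.0039, 0.1328], [0.0239, -0.0057, 0.1316]] tilt [ 0.00731199 -0.00590107] wslope [0.1437946  0.60370088]
```

View pics/w6.png

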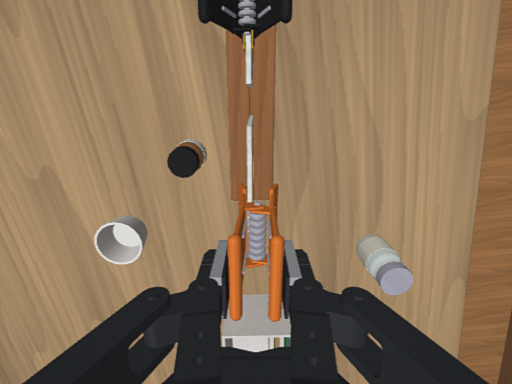

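The right card's edge runs at columns ~247–250, rows 115–205. The clip is about 6 mm too far +x, and the black clip is at the top on the left card. Correct and lower part way.

Emit:
drive_tool([
  [0.002,-0.002,0,0,0,0,-1],
  [0.002,-0.002,0,0,0,0,-1],
  [0.002,-0.003,0,0,0,0,-1],
  [0,0,0.008,0,0,0,-1],
  [0,0,0.01,0,0,0,-1],
  [0,0,0.008,0,0,0,-1],
  [0,0,0,0,0,0,-1],
  [0,0,0,0,0,0,-1],
])

```text
t: 9.6
tcp_pos: [0.6155, 0.0897, 0.2592]
tool_rot: [0.753, 0.658, -0.0, -0.0]
force: [0.2, 1.4, -0.2]
finger_gap: 0.306
gripper_force: 25.7
```

```bash
python3 card.py w7; python3 - <<'E'
import cv2
i=cv2.imread('pics/w7.png'); cv2.imwrite('pics/w7c.png',cv2.resize(i[60:300,150:370],None,fx=2.5,fy=2.5,interpolation=2))
E
```

```text
[0.61554176 0.08972829 0.25916191] [ 7.52901017e-01  6.58133546e-01 -4.11750869e-04 -3.52366270e-04] 0.3060221152043271 [ 0.18235077  1.3915411  -0.22250231]
clip -0.02 2293 [[-0.0235, -0.0134, -0.01], [0.0234, 0.0129, 0.0028]]
clip 0.06 206 [[-0.0234, -0.0116, 0.0605], [0.0238, 0.0156, 0.0749]]
clip 0.075 75 [[0.0007, -0.0127, 0.0751], [0.0238, 0.017, 0.0797]]
card 309 [[0.6154, 0.0903, 0.1526], [0.6249, 0.1416, 0.1556]]
[[0.0008, -0.0004, 0.1035], [0.0526, 0.003, 0.1065], [0.0272, 0.0013, 0.1051]] tilt [-0.00242279  0.0013268 ] wslope [0.13165567 0.60497485]
```

View pics/w7c.png

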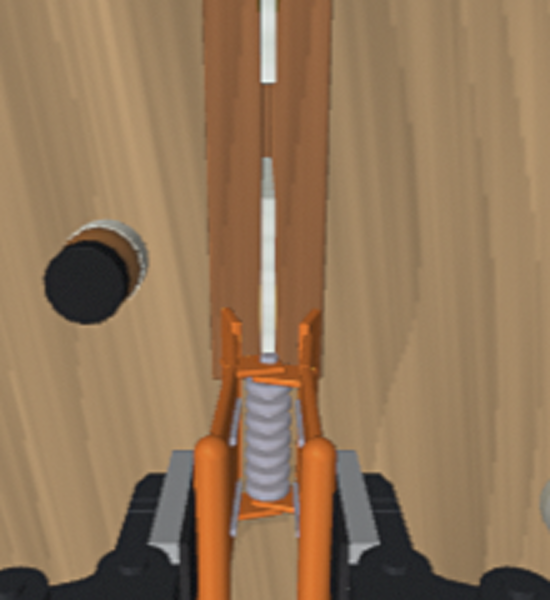

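The card runs exactly between the jaws (column 268; jaws at 230 and 308), and its middle is at tool x≈0. Lower 39 mm.

Emit:
drive_tool([
  [0,0,0.004,0,0,0,-1],
  [0,0,0.005,0,0,0,-1],
  [0,0,0.006,0,0,0,-1],
  [0,0,0.006,0,0,0,-1],
  [0,0,0.006,0,0,0,-1],
  [0,0,0.006,0,0,0,-1],
  [0,0,0.004,0,0,0,-1],
  [0,0,0.002,0,0,0,-1],
  [0,0,0,0,0,0,-1],
  [0,0,0,0,0,0,-1],
])

```text
t: 10.65
tcp_pos: [0.6158, 0.0897, 0.221]
tool_rot: [0.753, 0.658, 0.0, 0.0]
force: [-0.2, -0.6, -1.5]
finger_gap: 0.306
gripper_force: 25.7
```

```bash
python3 card.py w8; python3 - <<'E'
from h import *
i=cv2.imread('pics/w8.png'); a=cv2.resize(i[100:300,170:350],None,fx=2.2,fy=2.2,interpolation=2)
s=snap('scene','s2'); b=cv2.resize(cv2.imread('pics/s2.png')[60:220,240:380],None,fx=2.75,fy=2.75,interpolation=2)
cv2.imwrite('pics/f.png',np.hstack([a,b]) if a.shape[0]==b.shape[0] else np.hstack([a,cv2.resize(b,(385,a.shape[0]))]))
E
```

```text
[0.6158379  0.08972547 0.22099101] [7.52907111e-01 6.58126755e-01 1.64637373e-04 1.71077518e-04] 0.30635109202321664 [-0.21470067 -0.56575567 -1.49533764]
clip -0.02 2312 [[-0.0237, -0.0134, -0.0098], [0.0233, 0.0129, 0.0031]]
clip 0.06 211 [[-0.0232, -0.0116, 0.0607], [0.0237, 0.0154, 0.0748]]
clip 0.075 80 [[-0.0042, -0.0127, 0.0751], [0.0238, 0.0169, 0.0802]]
card 377 [[0.609, 0.0381, 0.1526], [0.6248, 0.1415, 0.1554]]
[[-0.0519, -0.0011, 0.0656], [0.0522, 0.0028, 0.0684], [0.0205, 0.0008, 0.067]] tilt [-0.00657074  0.00090059] wslope [0.12808974 0.60528855]
```

View pics/f.png

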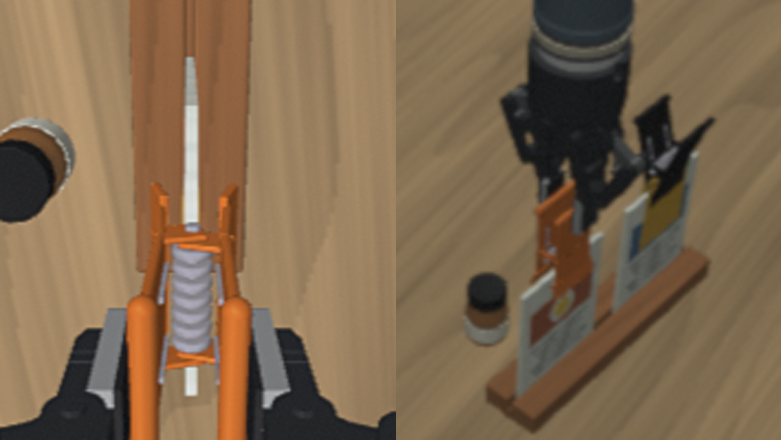

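The card (column 190) is centred between the open jaws, with tips about 14 mm below its top edge. Its ends are at tool x = ±52 mm, so the clip is on the middle, and nothing else is touched. I'm handing it in.

```bash
python3 -c "
from station import manip
print(manip.sign_off())"
```

```text
the job is handed in; nothing more can be done
None
```

The orange clip came off the box without moving it. It is now held wide open around the middle of the right card's top edge, touching only the gripper as far as the cameras show. I've handed the job in.

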